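# Pick the tall hexagonal canister from the tilted crate and pack it into the honeycomb tray

## Robot

A 6-joint arm with a two-finger parallel gripper is mounted at the origin on a cart in front of the work surface, level with it; the furniture and walls round the work are solid. World frame = base frame: x ahead of the robot, y to its left, z up, the work surface at z = 0. Lengths are in mm, angles in degrees, forces in N, time in s.
With the tool pointing down it reaches from about 250 to 775 mm from the base axis. Payload 4 kg.
Tool frame: the origin (TCP) lies at the very end of the fingers, on their centre line; the grasp point (between the pads) lies 19 mm behind it (ctrl.grasp_offset is the distance from the TCP to the grasp point, in mm); z points along the fingers, y is the line along which they close (so a half turn about z gives the same grasp; the last joint's range is limited). The gripper opens to 85 mm and grips with 20 to 120 N. Pads are 22 mm wide; open, the fingers measure 114 mm over their backs; the gripper's body (76 mm by 85 mm) begins 54 mm behind the grasp point. The pads swing forward as they close: fully open they stand 13 mm farther back than shut.
Start: joints at [-70.25, 4.996, 78.535, -0, 96.463, -5.907], TCP at [238.14, -495.789, 231.341] pointing down, gripper open.
Joint ranges: [-177.83, 177.83], [-43.37, 116.18], [15.69, 146.23], [-61.86, 241.86], [9.47, 152.12], [-147.06, 147.06]. Speed limits (degrees/s): [159.86, 159.86, 180, 180, 180, 180].

## Interface

Orientations are given as [roll, pitch, yaw] about the fixed x, y, z axes, in that order (R = Rz(yaw) Ry(pitch) Rx(roll)).
In Python, from cell import ctrl gives the robot as it stands. Calls block until the motion is done:
- ctrl.move_ptp(position, orientation): joint-space move of the TCP to a pose.
- ctrl.move_straight(position, rot=None, speed=150): straight line of the TCP; rot=None keeps the orientation; speed is the mean speed in mm/s.
- ctrl.move_joints(angles): joint-space move.
- ctrl.set_gripper(opening, force=None): finger opening in mm; force is the grip in N (None keeps the last); returns when the fingers have stopped.
- ctrl.sleep(seconds).
- ctrl.ik(position, orientation): joint angles nearest the present ones, or None.
- ctrl.get_obs(): the state.
- ctrl.snapshot(name): name is "side" or "top" or "wrist"; returns the picture (420x560x3 uint8, red, green, blue); there is no depth.
- ctrl.camera_params(name): a dict with "intrinsics" (3x3 intrinsics, pixels), "k1" (the pictures are not rectified: a ray, as slopes to the right and down, at radius r is drawn at 1 + k1 r^2 times it, then the intrinsics apply), "R" (3x3) and "t" (3): a world point X has camera coordinates R X + t; the wrist camera has in their place "mount" (4x4, takes a point from camera to tool coordinates, whose origin is the TCP and whose axes are the flange's). Camera axes: x right, y down, z forward; pixel columns grow to the right and rows downward; lengths in mm; the calibration is good to about 2 mm. A picture is of the moment at which its call begins: read the wrist's pose just before it. camera_params takes no time and is no camera call.
A pose or a line that the arm cannot do raises ctrl.PlanningError and nothing moves.
- ctrl.hand_in(): hands the job in; it is judged then, once.
The state is a dict: "clock": time; "qpos": joint angles; "dq": joint speeds; "joint_efforts": joint torques, N m; "tool_pos": TCP position; "eef_rot": TCP orientation; "ft_force": force on the tool from outside, world axes, zero at the start; "wrist_torque": the same for the moment, N m; "finger_gap": finger opening in mm; "gripper_force": force on a finger pad.
Only numpy, scipy, OpenCV 4.12 (cv2) and the standard library are available. Lean on these libraries where they do the work, as an engineer would, in place of code of your own. Each camera call takes 0.05 s, during which the arm holds its last target. There are 200 camera calls.

## Task

First take the dropper bottle that has been left in the free place among the hexagonal canisters in the low tray, and stand it upright on the bare desk beside the tray. Then pick the tall hexagonal canister (not the round or the square one) out of the tilted card box and stand it upright in that free place, flat faces touching its three neighbours. Set both down without dropping them, and leave everything else where it is.

Things in the scene. Friction and masses are not known exactly. Their poses are not given: they have to be found in the camera images.
- hex_tall: THE canister to pack: hexagonal prism, 40 mm across flats, 46 over corners, 110 tall, straight sides, white with grey lid (top 18 mm, one piece), 0.08 to 0.18 kg, loose. In the back row of the crate, left, middle or right, its axis leaning 30 degrees with the crate. Origin: centre of its underside; z along its axis to the top; x normal to a flat (that on the partition, or opposite); flats every 60 degrees.
- round_tall: Round canister, 40 mm in diameter, 110 mm tall, same materials; back row of the crate. Origin: centre of its underside, z along its axis to the top. Stays.
- square_tall: Square canister, 40 x 40 mm, 110 mm tall, same materials; back row of the crate. Origin: centre of its underside, z along its axis to the top. Stays.
- hex_spare: Short hexagonal canister, 40 mm across flats, only 60 mm tall, in the front row of the crate. Origin: centre of its underside, z to the top. Stays.
- oil_bottle: Amber dropper bottle with black cap, 26 mm wide, 90 mm tall, in the front row of the crate. Origin: centre of its underside, z to the top. Stays.
- objective_can: Small round canister with black lid, 34 mm in diameter, 56 mm tall, in the front row of the crate. Origin: centre of its underside, z to the top. Stays.
- crate_stand: Fixed wooden stand holding an open card box tilted 30 degrees, mouth leaning to the robot side (-x of this frame). Origin on the desk under the box; x level from its low front to its high back, z up. Box 205 mm long up the slope, 164 wide (y), walls 3 thick and 78 tall. In this frame it spans x -0.155 to 0.07; box rim and canister tops reach z = 0.19; a flap at the back goes 0.04 farther.
- partition_top (a point): Middle of the top edge of the 3 mm card partition (along y) that halves the tilted box into a front and a back row; it is 65 mm tall. Three things stand in each row, 52 mm apart along y, each leaning on the wall or partition before it, about 50 mm free behind it up the slope. Tall canisters stick out 35 mm past the box's rim and 48 mm past the partition.
- tray: Low wooden tray, fixed: outside 124 mm (x) by 134.5 (y), walls 6 thick, rim 22 and inner floor 4 above the desk. Origin: centre of its underside; x level toward its back wall, z up. Along the back wall (+x) stand hex_a, hex_b, hex_c side by side, flat to flat; before them, nested in the honeycomb, hex_d and one free place, where stain_bottle stands.
- hex_a: Hexagonal canister, 40 mm across flats, 46 over corners, 60 tall, white with grey lid (one piece), 0.2 kg, loose. First of the back row in the tray (+y end). Origin: centre of its underside; z up its axis; x normal to a flat, flats every 60 degrees.
- hex_b: Hexagonal canister, 40 mm across flats, 46 over corners, 60 tall, white with grey lid (one piece), 0.2 kg, loose. Middle of the back row in the tray. Origin: centre of its underside; z up its axis; x normal to a flat, flats every 60 degrees.
- hex_c: Hexagonal canister, 40 mm across flats, 46 over corners, 60 tall, white with grey lid (one piece), 0.2 kg, loose. Last of the back row in the tray (-y end). Origin: centre of its underside; z up its axis; x normal to a flat, flats every 60 degrees.
- hex_d: Hexagonal canister, 40 mm across flats, 46 over corners, 60 tall, white with grey lid (one piece), 0.2 kg, loose. Nested in the tray's second row, touching hex_b and hex_a or hex_c. The free place is its mirror image across the tray's x axis: touching hex_b, hex_d and the other of hex_a, hex_c. Origin: centre of its underside; z up its axis; x normal to a flat, flats every 60 degrees.
- stain_bottle: Dropper bottle with dark blue body and white nozzle cap, 32 mm in diameter and 99 mm tall, 0.05 kg, loose; standing upright in the tray's free place. Above 64 mm it is only the cap, which is gripped as a 20 mm wide post from 64 to 99 mm. Origin: centre of its underside, z up.
- tape_roll: Roll of tape, 52 mm in diameter, 19 mm tall, flat on the desk at the right. Origin: centre of its underside. Stays.
- slide_packet: Small carton, 29 x 78 x 23 mm, on the desk behind the tray. Origin: centre of its underside. Stays.

How it is judged (in metres and radians):
On the way, in this order (a step that is already met when the one before it is completed fails the run):
1. the dropper bottle stands upright on the desk outside the tray (height (world z) of stain_bottle between -0.004 and 0.003 m and angle between stain_bottle's own z axis and vertical below 0.08 rad and horizontal distance between stain_bottle and tray above 0.075 m), for 0.2 s.
2. the tall hexagonal canister has been taken out of the crate (distance of hex_tall from where it was at the start of the episode above 0.12 m), for 0.1 s.
At the end, for the whole second after the job is handed in: Bottle upright on the desk (0.08 rad), 75 mm or more from the tray's centre; tall hex canister upright (0.06 rad) on the tray floor, axis within 43.5 mm of hex_b, hex_d and hex_a or hex_c (touching: 40), flats parallel within 0.1 rad; packed canisters upright, moved under 12 mm; all at rest (all of step 1 and linear speed of each of stain_bottle, hex_tall below 0.01 m/s and horizontal distance between hex_tall and hex_b below 0.0435 m and horizontal distance between hex_tall and hex_d below 0.0435 m and (horizontal distance between hex_tall and hex_a below 0.0435 m or horizontal distance between hex_tall and hex_c below 0.0435 m) and angle between each of hex_tall, hex_a, hex_b, hex_c, hex_d's own z axis and vertical below 0.06 rad and z of hex_tall in the frame of tray between 0 and 0.008 m and (angle between the x axis of hex_tall and the x axis of hex_b, either way round below 0.1 rad or angle between the x axis of hex_tall and the x axis of hex_b, either way round between 0.947 and 1.147 rad) and distance of each of hex_a, hex_b, hex_c, hex_d from where it was at the start of the episode below 0.012 m).
It fails at once if another thing in the crate or on the desk is moved by more than 40 mm (distance of any of round_tall, square_tall, hex_spare, oil_bottle, objective_can, tape_roll, slide_packet from where it was at the start of the episode above 0.04 m).
It fails at once if the tall canister or the dropper bottle is dropped (falls free faster than 0.5 m/s) ((contact force between the fingers and hex_tall below 0.01 N and linear speed of hex_tall above 0.5 m/s) or (contact force between the fingers and stain_bottle below 0.01 N and linear speed of stain_bottle above 0.5 m/s)).
It also fails if it takes over 51 s, if anything falls off the work surface, if the arm or the gripper's body presses on something with over 40 N, if the wrist force passes 120 N, or if a joint passes its speed limit or range.

## Working session

There is one attempt and no reset: what is moved stays moved. The work goes in short steps, each a Python script; the robot and the scene stay as the last script left them, time stands still between calls to the robot, and variables do not carry over. Pictures are saved under pics/ and viewed, at most 10 in all, crops included, and the job is handed in when it is done.

```bash
ls; mkdir -p pics
python3 - <<'E'
from cell import ctrl
import cv2,numpy as np
for n in ("side","top"):
    im=ctrl.snapshot(n); cv2.imwrite(f"pics/{n}0.png",im[:,:,::-1])
    p=ctrl.camera_params(n); print(n,{k:np.round(v,4).tolist() for k,v in p.items()}); 
    print('cam pos',-p['R'].T@p['t'])
print(ctrl.camera_params("wrist"),ctrl.grasp_offset,ctrl.get_obs()['eef_rot'],ctrl.get_obs()['clock'])
E
```

```text
pics
side {'intrinsics': [[419.6391, 0.0, 273.8244], [0.0, 419.6391, 206.0082], [0.0, 0.0, 1.0]], 'k1': -0.1242, 'R': [[-0.9933, -0.1143, 0.0146], [-0.1054, 0.8502, -0.5159], [0.0466, -0.514, -0.8565]], 't': [496.0228, 220.4628, 1222.1571]}
cam pos [ 459.04599693  497.4351143  1153.3193275 ]
top {'intrinsics': [[459.0965, 0.0, 279.9917], [0.0, 459.0965, 212.3473], [0.0, 0.0, 1.0]], 'k1': -0.0967, 'R': [[0.0237, -0.9997, -0.0031], [-0.9964, -0.0233, -0.0816], [0.0815, 0.005, -0.9967]], 't': [-140.0813, 551.9787, 1229.3016]}
cam pos [ 453.1718987  -133.3470619  1269.77932039]
{'intrinsics': array([[334.0827843 ,   0.        , 276.73447304],
       [  0.        , 334.0827843 , 207.82364569],
       [  0.        ,   0.        ,   1.        ]]), 'k1': -0.07833204236451217, 'mount': array([[-3.02959831e-04, -9.60154103e-01, -2.79470941e-01,
         7.09303283e+01],
       [ 9.99999940e-01, -3.37531529e-04,  7.55801992e-05,
         4.76960398e-02],
       [-1.66898892e-04, -2.79470901e-01,  9.60154148e-01,
        -1.42422963e+02],
       [ 0.00000000e+00,  0.00000000e+00,  0.00000000e+00,
         1.00000000e+00]])} 18.700000000000003 [-1.79882080e+02 -1.17770346e-02  2.56555702e+01] 0.1
```

View pics/side0.png

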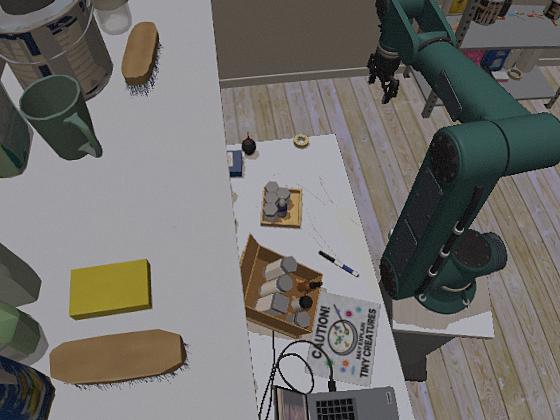

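View pics/top0.png

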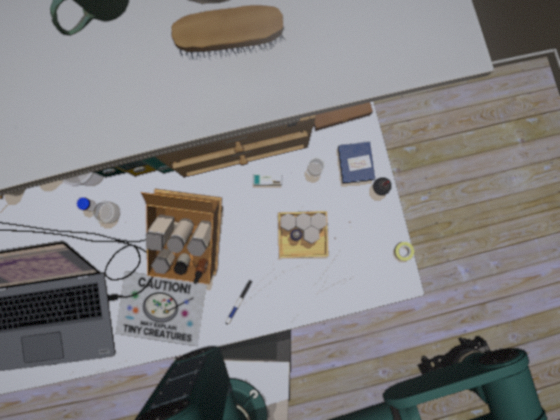

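```bash
cat > h.py <<'E'
from cell import ctrl
import cv2,numpy as np
from scipy.spatial.transform import Rotation as Ro
def pose():
    o=ctrl.get_obs(); return np.array(o['tool_pos']),Ro.from_euler('xyz',o['eef_rot'],degrees=True).as_matrix()
def cam(n,tp=None):
    """-> K,k1,R(cam->world),centre"""
    p=ctrl.camera_params(n)
    if n!='wrist': return p['intrinsics'],p['k1'],p['R'].T,-p['R'].T@p['t']
    t,R=tp if tp is not None else pose(); M=p['mount']
    return p['intrinsics'],p['k1'],R@M[:3,:3],t+R@M[:3,3]
def ray(c,uv):
    K,k1,R,C=c; D=np.array([k1,0,0,0,0.])
    q=cv2.undistortPoints(np.array(uv,float).reshape(-1,1,2),K,D)[:,0]
    d=np.c_[q,np.ones(len(q))]@R.T; return C,d/np.linalg.norm(d,axis=1)[:,None]
def onz(c,uv,z):
    C,d=ray(c,uv); return C+d*((z-C[2])/d[:,2])[:,None]
def proj(c,X):
    K,k1,R,C=c; rv=cv2.Rodrigues(R.T)[0]
    return cv2.projectPoints(np.array(X,float).reshape(-1,1,3),rv,-R.T@C,K,np.array([k1,0,0,0,0.]))[0][:,0]
def snap(n,name,box=None,s=1):
    tp=pose() if n=='wrist' else None
    im=ctrl.snapshot(n)[:,:,::-1].copy(); cv2.imwrite(f'pics/{name}_raw.png',im)
    if box: im=im[box[1]:box[3],box[0]:box[2]]
    if s!=1: im=cv2.resize(im,None,fx=s,fy=s,interpolation=cv2.INTER_CUBIC)
    cv2.imwrite(f'pics/{name}.png',im)
    if tp: np.save(f'pics/{name}_pose.npy',np.vstack([tp[0],tp[1]]))
def wcam(name):
    a=np.load(f'pics/{name}_pose.npy'); return cam('wrist',(a[0],a[1:]))
E
python3 - <<'E'
from h import *
s,t=cam('side'),cam('top')
print('tray approx',onz(t,[(303,235),(296,234)],[20,99]) , onz(s,[(282,206)],20))
print('crate', onz(t,[(183,235)],100),'tape',onz(t,[(403,252)],19))
# shelf edge line
def pl(c,a,b):
    C,d=ray(c,[a,b]); n=np.cross(*d); n/=np.linalg.norm(n); return n,n@C
n1,d1=pl(s,(213,60),(264,350)); n2,d2=pl(t,(50,178),(450,82))
u=np.cross(n1,n2); 
for y in (-300,-100,0,100,200,300):
    print('shelf',np.linalg.solve([n1,n2,[0,1,0]],[d1,d2,y]))
print('back stuff',onz(t,[(181,170),(310,140),(315,165),(267,180)],[60,60,50,20]))
a=cv2.imread('pics/top0.png')[170:300,130:340]; b=cv2.imread('pics/side0.png')[165:345,225:345]
a=cv2.resize(a,None,fx=2.4,fy=2.4,interpolation=2); b=cv2.resize(b,None,fx=2.4,fy=2.4,interpolation=2)
o=np.zeros((max(a.shape[0],b.shape[0]),a.shape[1]+b.shape[1],3),np.uint8); o[:a.shape[0],:a.shape[1]]=a;o[:b.shape[0],a.shape[1]:]=b
cv2.imwrite('pics/c0.png',o);print(o.shape)
E
```

```text
tray approx [[ 494.94840752 -191.09172124   20.        ]
 [ 494.44244404 -169.54450241   99.        ]] [[ 495.06702793 -185.83338731   20.        ]]
crate [[484.80134653 119.3835474  100.        ]] tape [[ 454.55881668 -465.72167746   19.        ]]
shelf [ 693.21123516 -300.          593.37503995]
shelf [ 630.79240958 -100.          623.79594542]
shelf [599.58299679   0.         639.00639816]
shelf [568.373584  100.        654.2168509]
shelf [537.16417121 200.         669.42730363]
shelf [505.95475842 300.         684.63775637]
back stuff [[ 659.68630549  140.72763647   60.        ]
 [ 748.82610059 -203.18898466   60.        ]
 [ 682.92765634 -218.3795962    50.        ]
 [ 643.67290463  -89.21588923   20.        ]]
(432, 792, 3)
```

View pics/c0.png

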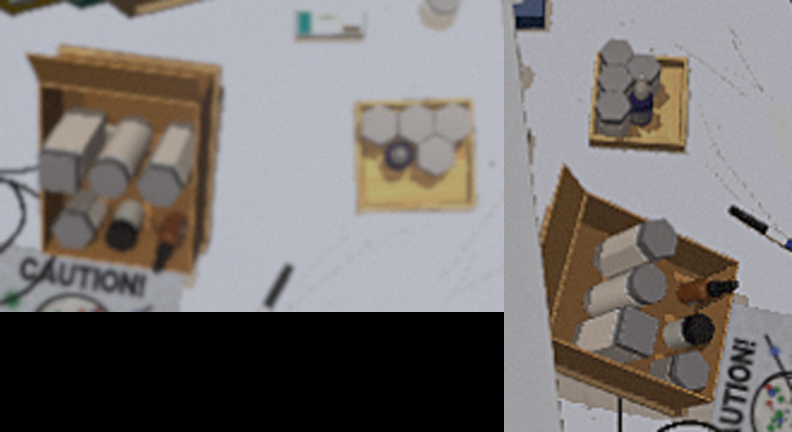

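Run:
```python
from h import *
ctrl.move_ptp([480,-180,230],[180,0,100]); ctrl.sleep(.2)
snap('wrist','w1',(40,0,520,420),1.4)
ctrl.move_ptp([430,75,330],[180,-15,90]); ctrl.sleep(.2)
snap('wrist','w2',(40,0,520,420),1.4)
print(ctrl.get_obs()['clock'],pose())
```

```text
3.1417 (array([430.22012774,  74.38775111, 329.29460732]), array([[ 0.00154637,  0.99999827, -0.00103568],
       [ 0.96591433, -0.00122557,  0.25885904],
       [ 0.25885733, -0.00140068, -0.96591455]]))
```

View pics/w1.png

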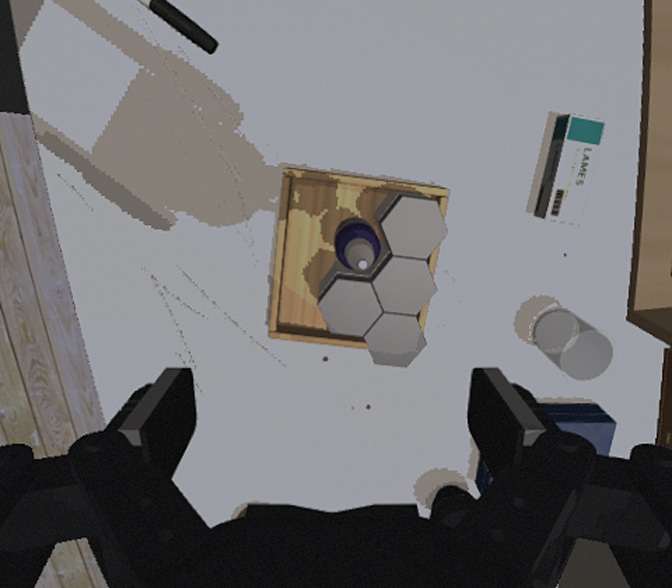

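View pics/w2.png

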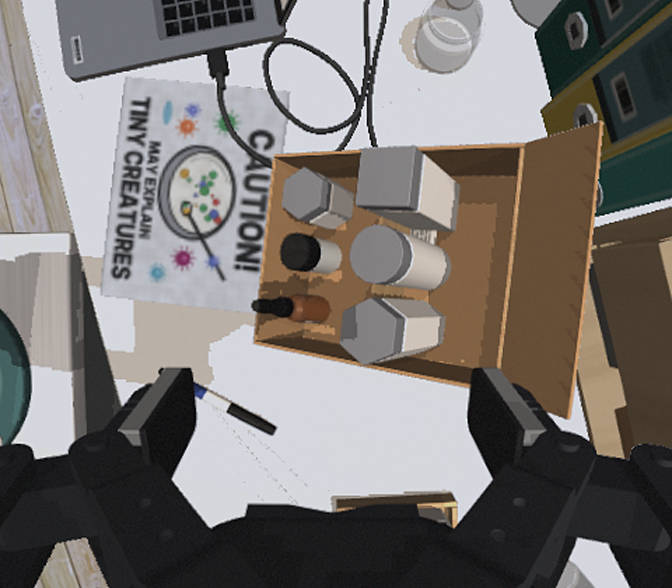

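Run:
```python
from h import *
c=wcam('w1'); f=lambda L:np.array(L,float)/1.4+[40,0]
print('cap',onz(c,f([(361,263)]),101),'shoulder',onz(c,f([(357,244)]),66))
r=onz(c,f([(286,166),(447,186),(270,336)]),22); print('rim',r, np.linalg.norm(r[0]-r[1]),np.linalg.norm(r[0]-r[2]))
print('yaw x',np.degrees(np.arctan2(*(r[1]-r[0])[[1,0]])),'yaw y',np.degrees(np.arctan2(*(r[0]-r[2])[[1,0]]))-90)
im=cv2.imread('pics/w1_raw.png'); hsv=cv2.cvtColor(im,cv2.COLOR_BGR2HSV)
b=im.astype(int)
for p in ((414,225),(402,285),(395,340),(349,307),(500,300)):
    q=f([p])[0].astype(int); print(p,im[q[1]-2:q[1]+3,q[0]-2:q[0]+3].mean((0,1)).round(),end=' ')
g=cv2.cvtColor(im,cv2.COLOR_BGR2GRAY)
roi=np.zeros_like(g); roi[120:275,255:365]=1
m=((g>105)&(g<152)&(hsv[:,:,1]<30)&(roi>0)).astype(np.uint8)
m=cv2.erode(m,np.ones((3,3)),iterations=2)
n,l,st,ce=cv2.connectedComponentsWithStats(m)
for i in range(1,n):
    if st[i,4]>150: print(st[i],ce[i],onz(c,[ce[i]],64)[0])
z=cv2.resize(im[120:275,220:380],None,fx=4,fy=3.8,interpolation=2); z=cv2.resize(im[115:275,225:385],None,fx=3.75,fy=3.75,interpolation=2)
zm=cv2.resize(m[115:275,225:385]*255,None,fx=1.2,fy=1.2,interpolation=0)
z[:zm.shape[0],-0 or z.shape[1]:]=0
o=np.zeros((600,795,3),np.uint8);o[:,:600]=z;o[:192,600:792]=zm[:,:,None]
cv2.imwrite('pics/c1.png',o)
```

```text
cap [[ 495.41102095 -168.96245659  101.        ]] shoulder [[ 493.94771915 -164.18422256   66.        ]]
rim [[ 436.13349147 -123.97885592   22.        ]
 [ 555.21379142 -117.52132656   22.        ]
 [ 442.74902128 -257.33544362   22.        ]] 119.25526202908456 133.52057787402663
yaw x 3.104015859916559 yaw y 2.8399906534683623
(414, 225) [137. 137. 141.] (402, 285) [132. 132. 135.] (395, 340) [123. 123. 127.] (349, 307) [124. 124. 127.] (500, 300) [166. 158. 156.] [ 316  143   42   39 1174] [335.97274276 162.26064736] [ 529.50781132 -146.81611388   64.        ]
[ 309  186   41   36 1040] [328.79230769 203.68269231] [ 531.39814377 -186.98851827   64.        ]
[271 202  39  35 973] [289.86536485 219.0647482 ] [ 497.40020583 -208.64601043   64.        ]
[304 226  37  32 823] [322.62940462 241.09113001] [ 533.64690895 -225.69437216   64.        ]
```

View pics/c1.png

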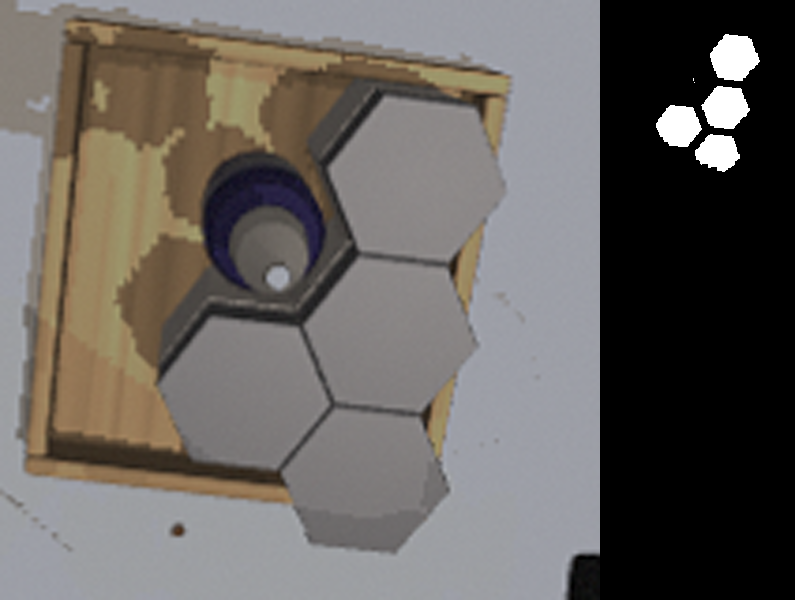

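```bash
cat >> h.py <<'E'
def touch_down(p,n,dz=-0.5,thr=1.5,speed=20):
    """step along -z until the upward force rises by thr"""
    p=np.array(p,float); f0=ctrl.get_obs()['ft_force'][2]
    for i in range(n):
        p[2]+=dz; ctrl.move_straight(p.tolist(),speed=speed)
        f=ctrl.get_obs()['ft_force'][2]-f0
        if abs(f)>thr: break
    print('touch',i,p,round(f,2),pose()[0].round(2)); return p
E
python3 - <<'E'
from h import *
ctrl.set_gripper(50,25)
ctrl.move_ptp([495.4,-168.8,180],[180,0,93])
ctrl.move_straight([495.4,-168.8,69.5],speed=120)
ctrl.set_gripper(0,25); o=ctrl.get_obs(); print('gap',o['finger_gap'],o['gripper_force'],o['tool_pos'],o['clock'])
ctrl.move_straight([495.4,-168.8,165],speed=120)
ctrl.move_straight([470,-325,165],speed=200)
ctrl.move_straight([470,-325,68],speed=120)
ctrl.sleep(.2)
touch_down([470,-325,68],8)
o=ctrl.get_obs(); print('gap',o['finger_gap'],o['clock'])
snap('side','s1',(220,120,340,210),4)
E
```

```text
gap 16.048737236963856 24.31435180176777 [ 496.0796411  -169.07679043   70.458722  ] 6.1667
touch 3 [ 470. -325.   66.] 3.37 [ 470.17 -325.17   66.48]
gap 15.809766983966398 10.2167
```

```bash
cat >> h.py <<'E'
def rotm(yaw,tilt=30):
    """tool pointing down, leaning: crate axis; finger line along crate x; tool x along crate +y"""
    s,c=np.sin(np.radians(tilt)),np.cos(np.radians(tilt))
    R=np.array([[0,c,s],[1,0,0],[0,s,-c]],float)
    return Ro.from_euler('z',yaw,degrees=True).as_matrix()@R
def eul(R): return Ro.from_matrix(R).as_euler('xyz',degrees=True).tolist()
E
python3 - <<'E'
from h import *
f=lambda L:np.array(L,float)/1.4+[40,0]
c=wcam('w2')
T=onz(c,f([(377,330)]),178)[0]; print('top rough',T)
fr=onz(c,f([(275,157),(255,342)]),75); print('front rim',fr,np.degrees(np.arctan2(*(fr[0]-fr[1])[[1,0]]))-90,np.linalg.norm(fr[0]-fr[1]))
ctrl.set_gripper(45)
ctrl.move_straight([470,-325,170],speed=200)
R=rotm(-6); e=eul(R)
P1=T-R[:,2]*110+R[:,0]*(-70)
P2=T-R[:,2]*110+R[:,0]*(0)
print(P1,P2,e,ctrl.ik(P1.tolist(),e),ctrl.ik(P2.tolist(),e))
ctrl.set_gripper(62)
ctrl.move_ptp([430,-100,280],[180,0,90]); ctrl.move_ptp(P1.tolist(),e); ctrl.sleep(.2); snap('wrist','w3')
ctrl.move_straight(P2.tolist(),speed=150); ctrl.sleep(.2); snap('wrist','w4')
print(ctrl.get_obs()['clock'])
a=cv2.imread('pics/w3_raw.png');b=cv2.imread('pics/w4_raw.png')
cv2.imwrite('pics/c2.png',np.hstack([a[0:420,100:500],b[0:420,100:500]]))
E
```

```text
top rough [459.92645883  73.54767644 178.        ]
front rim [[380.34747948 214.88977196  75.        ]
 [362.26173544  52.18372186  75.        ]] -6.342728949121977 163.70813320597557
[397.91076215   9.68020925 273.26279442] [405.22775458  79.29674192 273.26279442] [150.0, 1.2722218725854067e-14, 83.99999999999999] [ -7.3303242  -38.0101528  111.1961567    0.68310783  76.82158773
  -1.30789098] [  9.08087464 -34.30267576 109.42061916  -7.70954937  75.86755129
  15.02870282]
14.3417
```

View pics/c2.png

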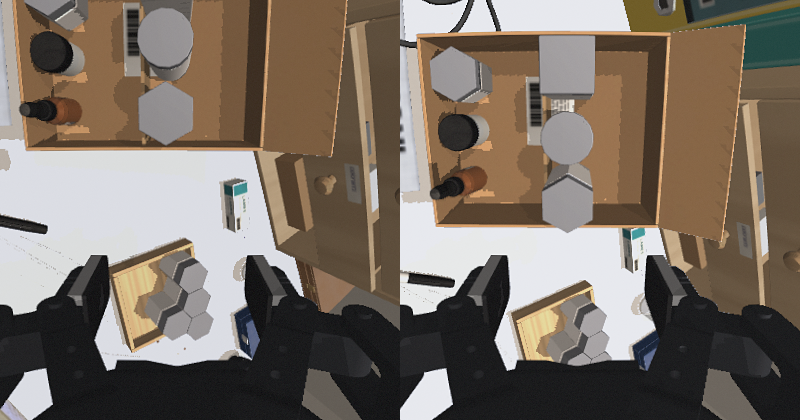

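Run:
```python
from h import *
pts={}
for n,r in (('w3',(230,70,305,155)),('w4',(230,165,305,245))):
    im=cv2.imread(f'pics/{n}_raw.png'); g=cv2.cvtColor(im,cv2.COLOR_BGR2GRAY); x0,y0,x1,y1=r
    sub=g[y0:y1,x0:x1]; q=(266,112) if n=='w3' else (268,204)
    v=float(np.median(g[q[1]-5:q[1]+6,q[0]-5:q[0]+6])); s=cv2.cvtColor(im,cv2.COLOR_BGR2HSV)[y0:y1,x0:x1,1]
    m=((abs(sub-v)<14)&(s<30)).astype(np.uint8); m=cv2.morphologyEx(m,cv2.MORPH_OPEN,np.ones((3,3)))
    _,l,st,ce=cv2.connectedComponentsWithStats(m,connectivity=4); i=l[q[1]-y0,q[0]-x0]
    print(n,v,st[i],ce[i]+[x0,y0])
    cn=cv2.findContours((l==i).astype(np.uint8),0,2)[0][0]
    print(cv2.approxPolyDP(cn,4,True)[:,0].__add__([x0,y0]).tolist())
    pts[n]=ce[i]+[x0,y0]
def tri(p):
    A=np.zeros((3,3));b=np.zeros(3)
    for n,u in p.items():
        C,d=ray(wcam(n),[u]); M=np.eye(3)-np.outer(d[0],d[0]); A+=M;b+=M@C
    return np.linalg.solve(A,b)
H={'w3':(266,113),'w4':(268,203.5)}
for p in (pts,H): T=tri(p); print(T,[ (proj(wcam(n),T)-u).round(2).tolist() for n,u in p.items()])
R=rotm(-6)
for n in('w3','w4'):
    C=wcam(n); d=(T-C[3])@C[2][:,2]; print('flats',54*d/334)
# crate check: corner of box rim front right, back right
for a,b in (((126,150),(136,226)),((361,150),(353,226))):
    print('rim',tri({'w3':a,'w4':b}))
```

```text
w3 144.0 [   9   12   54   62 2532] [265.664297   112.75750395]
[[264, 82], [239, 98], [240, 129], [267, 143], [291, 130], [292, 97]]
w4 154.0 [  13   13   50   54 2036] [267.21709234 204.88408644]
[[266, 178], [243, 192], [243, 219], [269, 231], [291, 219], [292, 192]]
[453.73369934  72.82219653 173.97306205] [[[-0.09, 0.0]], [[0.08, -0.0]]]
[456.32516322  72.34936529 170.00306873] [[[0.19, -0.0]], [[-0.18, 0.01]]]
flats 39.94224309975379
flats 43.209427197165354
rim [362.16507623  52.12109943  81.60791595]
rim [537.50144136  32.67045065 181.176563  ]
```

Run:
```python
from h import *
T=np.array([453.7,72.8,174.]); R=rotm(-6.2); e=eul(R); z=R[:,2]
ctrl.move_straight((T-30*z).tolist(),e,speed=120)
f0=np.array(ctrl.get_obs()['ft_force'])
ctrl.move_straight((T+40*z).tolist(),speed=60)
print('df',(np.array(ctrl.get_obs()['ft_force'])-f0).round(1),pose()[0]-(T+40*z))
ctrl.set_gripper(0,40); o=ctrl.get_obs(); print('gap',o['finger_gap'],o['gripper_force'],o['ft_force'],o['clock'])
if 36<o['finger_gap']<44:
    ctrl.move_straight((T-100*z).tolist(),speed=100)
    o=ctrl.get_obs(); print('gap',o['finger_gap'],o['ft_force'],o['clock'])
    im=snap('side','s2',(180,120,360,360),2.4)
```

```text
df [-1. -0. -1.] [0.2333384  0.07976424 0.60544403]
gap 39.551234161108546 40.7505755548209 [-1.05796692  0.09427994  1.94922866] 16.8
gap 39.69597766379283 [ 0.33639657 -0.58767689 -0.57489416] 18.35
```

Run:
```python
from h import *
ctrl.move_straight([430,-50,270],speed=200)
F=np.array([495.4,-168.7]); u=np.array([np.cos(np.radians(-27)),np.sin(np.radians(-27))])
S=F-6*u; e=[180,0,63]
ctrl.move_ptp([*S,165],e); ctrl.sleep(.3)
print(ctrl.get_obs()['clock'],pose(),ctrl.get_obs()['finger_gap'])
snap('wrist','w5'); snap('side','s3')
a=cv2.imread('pics/w5_raw.png')[:,80:500]; b=cv2.resize(cv2.imread('pics/s3_raw.png')[110:250,220:346],None,fx=3,fy=3,interpolation=2)
cv2.imwrite('pics/c3.png',np.hstack([a,b]))
```

```text
20.225 (array([ 490.02663922, -165.28320539,  167.02618072]), array([[ 4.53005099e-01,  8.91500341e-01,  3.67716298e-03],
       [ 8.91507871e-01, -4.53002655e-01, -1.52011229e-03],
       [ 3.10583971e-04,  3.96683836e-03, -9.99992084e-01]])) 39.63036962468179
```

View pics/c3.png

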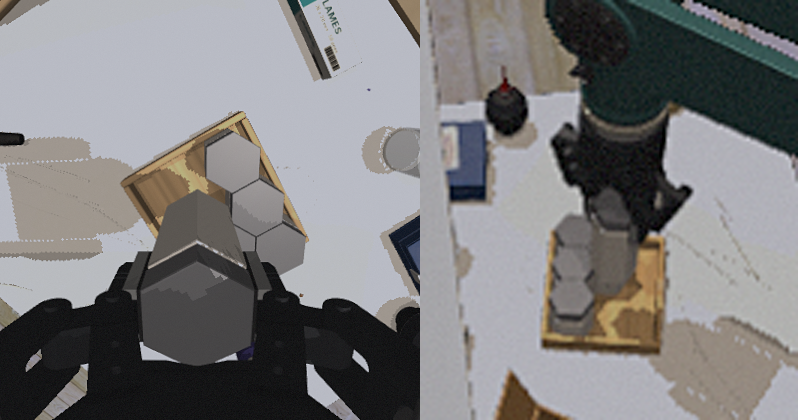

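Run:
```python
from h import *
A=onz(wcam('w5'),[(313,163)],64)[0]; print('hex_a again',A)
F=np.array([495.4,-168.7]); u=np.array([np.cos(np.radians(-27)),np.sin(np.radians(-27))])
S=F-6*u
assert np.linalg.norm(A[:2]-[529.5,-146.8])<4.5
f0=np.array(ctrl.get_obs()['ft_force'])
df=lambda:np.array(ctrl.get_obs()['ft_force'])-f0
ok=True
for z in (146,138,130,115,100,88,77.5):
    ctrl.move_straight([*S,z],speed=70); d=df()
    if np.linalg.norm(d)>5: print('contact at',z,d); ok=False; break
print('down',d.round(2),pose()[0],ctrl.get_obs()['clock'])
if ok:
    for k in np.arange(-5,3.1,1):
        p=[*(F+k*u),77.5]; ctrl.move_straight(p,speed=15); d=df(); print(k,d.round(2))
        if d[:2]@u<-2.5: break
    touch_down(p,16,thr=3)
    print(df().round(2),ctrl.get_obs()['clock'])
```

```text
hex_a again [ 529.64998612 -147.38235207   64.        ]
down [ 0.3   0.34 -0.08] [ 489.51361628 -165.70540831   76.63790235] 22.6417
-5.0 [1.57 1.45 0.61]
-4.0 [0.61 0.55 0.97]
-3.0 [1.3  0.89 1.27]
-2.0 [1.03 2.07 0.91]
-1.0 [ 0.22  0.52 -0.03]
0.0 [0.38 0.57 0.98]
1.0 [-0.8   2.73  0.96]
2.0 [-2.65  3.04  2.39]
touch 2 [ 497.18201305 -169.607981     76.        ] 3.68 [ 496.64 -169.19   76.41]
[-4.09  2.98  6.07] 25.3917
```

Run:
```python
from h import *
p,_=pose()
c=[496.3,-169.2,76.]
for z in (75.5,75,74.5,74,73.5,73):
    ctrl.move_straight([c[0],c[1],z],speed=15); o=ctrl.get_obs(); print(z,np.round(o['ft_force'],2),np.round(o['tool_pos'],2))
    if o['ft_force'][2]>13: break
snap('side','s4'); snap('wrist','w6')
a=cv2.imread('pics/w6_raw.png')[:,80:500]; b=cv2.resize(cv2.imread('pics/s4_raw.png')[110:250,220:346],None,fx=3,fy=3,interpolation=2)
cv2.imwrite('pics/c4.png',np.hstack([a,b]))
```

```text
75.5 [-2.58  1.72  2.17] [ 496.51 -169.15   75.7 ]
75 [-1.18  2.71  1.49] [ 496.49 -169.17   74.95]
74.5 [-1.29  1.77  1.1 ] [ 496.49 -169.18   74.36]
74 [-0.47  2.22  0.54] [ 496.47 -169.18   73.89]
73.5 [-0.82  2.58  1.53] [ 496.46 -169.2    73.67]
73 [-1.89  2.14  4.84] [ 496.48 -169.19   73.61]
```

View pics/c4.png

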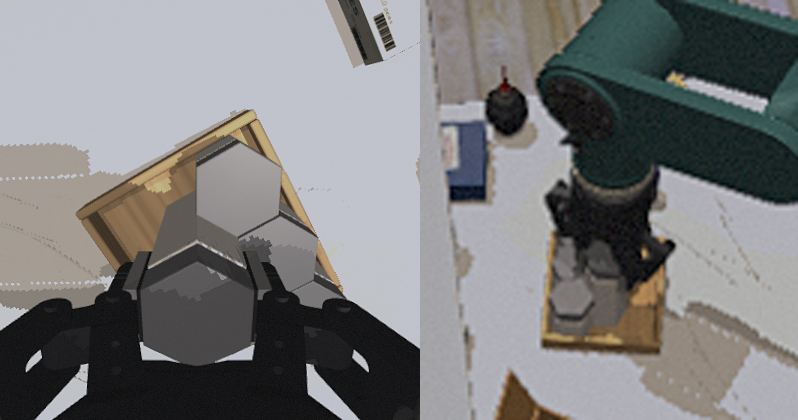

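Run:
```python
from h import *
for g in (43,48,60): ctrl.set_gripper(g,20)
p,_=pose(); ctrl.move_straight([p[0],p[1],150],speed=60); ctrl.move_straight([p[0]-15,p[1]-75,250],speed=200); ctrl.sleep(.3)
snap('wrist','w7',(170,60,430,255),3); print(ctrl.get_obs()['clock'])
```

```text
30.275
```

View pics/w7.png

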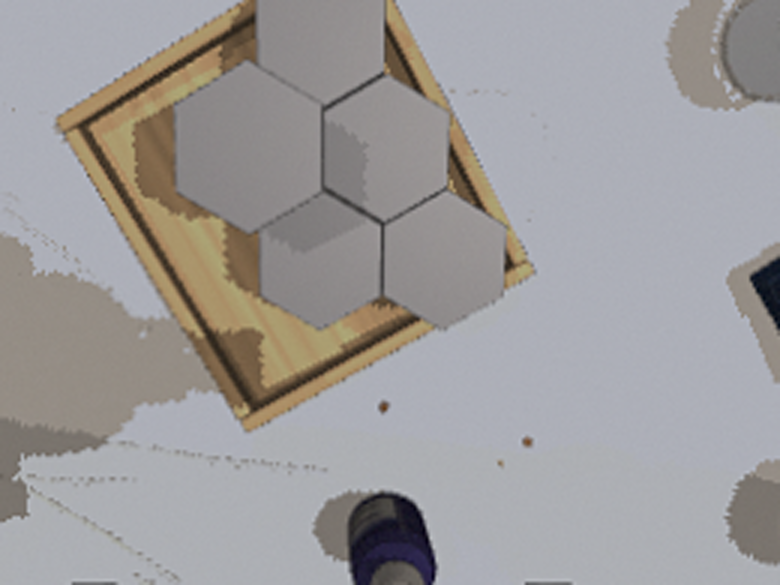

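Run:
```python
from h import *
c=wcam('w7'); f=lambda p:np.array([p],float)/3+[170,60]
t=onz(c,f((249.2,147)),114)[0]; b=onz(c,f((385,149)),64)[0]; d=onz(c,f((321,261)),64)[0]; a=onz(c,f((320.5,31)),64)[0]
print(t,b,d,a,[round(np.linalg.norm((t-q)[:2]),1) for q in (b,d,a)])
```

```text
[ 497.01003424 -170.05501145  114.        ] [ 531.93194991 -188.14689888   64.        ] [ 497.97059747 -210.37759422   64.        ] [ 529.83209248 -147.38901518   64.        ] [np.float64(39.3), np.float64(40.3), np.float64(39.9)]
```

Distances to the three neighbours are 39.3, 40.3 and 39.9 mm, so the canister is touching them. The bottle stands upright on the desk.

```bash
python3 -c "
from cell import ctrl
print(ctrl.hand_in())"
```

```text
the job is handed in; nothing more can be done
None
```

The dropper bottle is standing upright on the desk beside the tray, the tall hexagonal canister is in the free place touching its three neighbours (measured 39.3, 40.3 and 39.9 mm from their axes), and the job is handed in at about 30 s on the clock; no verdict came back.

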